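# Ready the paper dispenser for a new roll

## Robot

A 7-joint arm with a two-finger parallel gripper is mounted at the origin on the work surface. World frame = base frame: x ahead of the robot, y to its left, z up, the work surface at z = 0. Lengths are in m, angles in degrees, forces in N, time in s.
With the tool pointing down it reaches from about 0.4 to 0.9 m from the base axis. Payload 5.6 kg.
Tool frame: the origin (TCP) lies midway between the tips of the shut fingers; the grasp point (between the pads) lies 19 mm behind it (bot.tcp_to_grasp is the distance from the TCP to the grasp point, in m); z points along the fingers, y is the line along which they close (so a half turn about z gives the same grasp; the last joint's range is limited). The gripper opens to 92 mm and grips with 3 to 60 N. Pads are 20 mm wide; open, the fingers measure 128 mm over their backs; the gripper's body (75 mm by 189 mm) begins 69 mm behind the grasp point.
Start: joints at [68.526, 26.786, -0.665, 91.828, 0.344, 61.387, -3.226], TCP at [0.212, -0.615, 0.215] pointing down, gripper open.
Joint ranges: [-144.91, 144.91], [-17.63, 115.5], [-89.93, 88.59], [15.96, 139.68], [-74.01, 254.01], [8.47, 105.57], [-167.45, 167.45]. Speed limits (degrees/s): [147.25, 147.25, 180, 180, 180, 180, 180].

## Interface

Orientations are given as a 3x3 rotation matrix whose columns are the frame's x, y, z axes.
In Python, from plant import bot gives the robot as it stands.
- The arm moves only by the tool move_arm, never from a script. Its argument "motion" is a list of rows, each a list of 6 numbers: the shift along the tool's x, y, z in cm, then the turn, a rotation vector about the tool's x, y, z in degrees. A call has 1 to 20 rows; each row shifts and turns the commanded pose from where the row before left it, along the tool's axes as they then stand; what a row does not reach is not made up. A row lasts 1/12 s, in which the tool goes at most 41.7 mm and 7.16 degrees, less where a joint would pass 70% of its speed; a pose out of reach is approached as far as the arm can. A call with a gripper value outside its range is refused whole. "fingers" is the opening, from 0 (shut) to 1 (fully open), set as the call begins (left out, the last holds). The fingers move at their own pace and stop on an object; "force" is the grip in N (left out, the last holds). Time passes only in rows, so rows that do not move let the fingers close. It gives the time, the measured TCP pose, the force, the opening and the grip force at its end, in the units of the state.
- bot.read_state(): the state, without advancing time (a new reading comes with each control period).
- bot.get_image(name): name is "scene" or "top" or "wrist"; returns a dict with "image" (384x512x3 uint8, blue, green, red), "depth" (384x512 float32, m along the optical axis (not along the pixel's ray), 0 where there is no reading), "camera_matrix" (3x3 intrinsics, pixels), "T" (4x4, takes a point from camera to world coordinates); the wrist camera has in their place "tool_from_camera" (4x4, takes a point from camera to tool coordinates, whose origin is the TCP and whose axes are the flange's). Camera axes: x right, y up, looking along -z (the intrinsics and any distortion apply to the point x, -y, -z); pixel columns grow to the right and rows downward; lengths in m; the calibration is good to about 2 mm. A picture is of the moment at which its call begins: read the wrist's pose just before it.
- bot.hand_in(): hands the job in; it is judged then, once.
The state is a dict: "t": time; "q": joint angles; "dq": joint speeds; "joint_efforts": joint torques, N m; "ee_pos": TCP position; "orientation": TCP orientation; "force": force on the tool from outside, world axes, zero at the start; "torque": the same for the moment, N m; "gripper_width": finger opening in m; "grip_force": force on a finger pad.
Only numpy, scipy, OpenCV 4.12 (cv2) and the standard library are available. Lean on these libraries where they do the work, as an engineer would, in place of code of your own. Each camera call takes 0.05 s, during which the arm holds its last target. There are 200 camera calls.

## Task

The empty wrapping-paper dispenser on the cheese packing table is to get the new roll that stands beside it. First press the roll's core plug down until its flange is fully home on the end of the roll, leaving the roll standing where it is. Then take the dispenser's sprung centre by its knob, draw the rod straight out against its spring until the groove on it is level with the mouth of the sleeve (40 mm out), and finish while still holding it there, so that a colleague can drop the roll in; leave everything else on the table where it is.

Things in the scene. Friction and masses are not known exactly. Their poses are not given: they have to be found in the camera images.
- dispenser: empty paper-roll dispenser fixed on the table: grey steel base 170 x 250 mm, two grey cheeks up to 111 mm high, guide roller and toothed tear bar. Origin on the table under the middle of the roll axis; its y axis runs along the roll axis, which lies level 78 mm above the table. The sprung centre is in the cheek at -y, and its sleeve, rod and knob stick out of that cheek towards -y, over free table
- centre (a joint): how far the sprung centre's rod is drawn out of its sleeve (m): 0 at rest, grows as the knob is pulled away from the dispenser along the dispenser's -y axis; 0.040 when the middle of the groove is level with the sleeve's mouth; stop at 0.055. The spring inside pulls it back with about 4 N at rest, 9 N at 0.040; let go, it goes back to 0
- knob (a point): black pull knob on the rod's outer end: barrel 31 mm across and 36 mm long, then an end flange 40 mm across and 6 mm thick at its outer end. This point is the middle of the barrel, on the rod's axis, 78 mm above the table; its -y axis is the direction of pull. At rest 15 mm of bare rod (14 mm across) shows between sleeve and knob
- sleeve_mouth (a point): centre of the open end of the fixed aluminium sleeve (26 mm across, standing 30 mm out of the cheek) from which the rod is drawn
- groove (a point): centre of the length mark on the rod: a dark turned groove 3 mm wide round the steel rod, hidden 40 mm inside the sleeve at rest; it comes level with sleeve_mouth at joint value 0.040
- roll: new roll of cream wrapping paper standing on end, loose, 100 mm across, 200 mm tall, 0.65 to 0.9 kg, with the grey core plug in its upper end. Origin under its centre, z up
- plug (a joint): how far the roll's core plug has been pressed down (m): 0 when it stands 12 mm proud, 0.012 fully home with its flange on the end of the roll. It starts 7 to 12 mm proud, is a push fit that needs about 8 N to move, and stays where it is left
- plug_top (a point): centre of the plug's flat top: grey flange 64 mm across and 6 mm thick, with an 18 mm hole in the middle, 4 mm deep. Its top is 206 mm above the table when the plug is home
- spare_roll: a second, shorter paper roll standing on end with a bare open core and no plug, 100 mm across, 140 mm tall; a bystander; origin under its centre
- empty_core: empty cardboard core tube standing on end, 61 mm across, 200 mm tall; a bystander; origin under its centre
- tape: roll of brown packing tape lying flat, 100 mm across, 25 mm tall; a bystander; origin under its centre
- twine: spool of twine standing on end, 66 mm across, 76 mm tall; a bystander; origin under its centre
- cheese_plane: steel spatula with a wooden handle, lying flat; a bystander; origin at its middle
- cheese1: small yellow cheese, 104 mm across, 52 mm tall; a bystander; origin under its centre
- cheese2: another such cheese, 104 mm across, 52 mm tall; a bystander; origin under its centre
Mind the look-alikes: they are no part of the job. What is shaped like the roll but yellow is not meant.

How it is judged (in metres and radians):
On the way, in this order (a step that is already met when the one before it is completed fails the run):
1. the core plug is pressed fully home while the sprung centre is still at rest (value of joint plug above 0.0105 m and value of joint centre below 0.02 m), for 0.2 s.
2. the sprung centre is drawn out to its groove by the knob (value of joint centre between 0.035 and 0.045 m and contact force between the fingers and centre above 3 N), for 0.2 s.
At the end, for the whole second after the job is handed in: The plug is home on the roll (within 1.5 mm), the roll stands upright (within 6 degrees) within 40 mm of where it was, and the gripper's fingers hold the knob with the rod still, drawn out to the groove: 40 mm, 5 mm either way (all of step 2 and value of joint plug above 0.0105 m and velocity of joint centre between -0.01 and 0.01 m/s and angle between roll's own z axis and vertical below 0.1 rad and distance of roll from where it was at the start of the episode below 0.04 m); the arm keeps its last pose, push and grip.
It fails at once if the new roll is knocked over or pushed more than 40 mm (angle between roll's own z axis and vertical above 0.35 rad or distance of roll from where it was at the start of the episode above 0.04 m).
It fails at once if another thing on the table is pushed more than 40 mm (distance of any of spare_roll, empty_core, tape, twine, cheese_plane, cheese1, cheese2 from where it was at the start of the episode above 0.04 m).
It also fails if it takes over 42 s, if anything falls off the work surface, if the arm or the gripper's body presses on something with over 40 N, if the wrist force passes 120 N, or if a joint passes its speed limit or range.

## Working session

There is one attempt and no reset: what is moved stays moved. The work goes in short steps, Python scripts to look and compute and a tool call to move; the robot and the scene stay as the last step left them, time stands still between calls to the robot, and variables do not carry over. Pictures are saved under pics/ and viewed, at most 10 in all, crops included, and the job is handed in when it is done.

Besides the shell and the picture viewer there is one more tool, called as name(argument=value, ...) on one line, values as JSON. move_arm: Moves the arm, as the interface text tells. Its arguments: {"type":"object","properties":{"motion":{"type":"array","items":{"type":"array","items":{"type":"number"}}},"fingers":{"type":"number"},"force":{"type":"number"}},"required":["motion"]}

```bash
mkdir -p pics; cat > h.py <<'E'
import numpy as np, cv2
from plant import bot
def snap(cam,name):
    s=bot.read_state(); d=bot.get_image(cam); T=d.get("T")
    if T is None:
        W=np.eye(4);W[:3,:3]=np.array(s["orientation"]).reshape(3,3);W[:3,3]=s["ee_pos"];T=W@np.array(d["tool_from_camera"])
    cv2.imwrite(f"pics/{name}.png",d["image"])
    np.savez(f"pics/{name}.npz",img=d["image"],depth=d["depth"],K=d["camera_matrix"],T=T)
    return s
def cloud(name):
    f=np.load(f"pics/{name}.npz");D=f["depth"];K=f["K"];v,u=np.mgrid[:D.shape[0],:D.shape[1]]
    P=np.stack([(u-K[0,2])/K[0,0]*D,-(v-K[1,2])/K[1,1]*D,-D],-1)
    W=P@f["T"][:3,:3].T+f["T"][:3,3]; W[D==0]=np.nan
    return W
E
python3 - <<'E'
from h import *
s=snap("scene","scene0");snap("top","top0")
print({k:np.round(v,3) for k,v in s.items()})
a=np.hstack([cv2.imread("pics/scene0.png"),cv2.imread("pics/top0.png")])
cv2.imwrite("pics/both.png",cv2.resize(a,(800,300),interpolation=cv2.INTER_AREA))
E
```

```text
{'t': np.float64(0.0), 'q': array([68.526, 26.836, -0.665, 91.881,  0.344, 61.387, -3.226]), 'dq': array([ 0.032, -0.047, -0.077, -0.108,  0.062, -0.043,  0.044]), 'joint_efforts': array([-0.0000e+00, -5.2057e+01, -1.2000e-02, -2.4375e+01, -5.7000e-02,
        1.7000e-02,  0.0000e+00]), 'ee_pos': array([ 0.211, -0.614,  0.214]), 'orientation': array([[ 0.945,  0.326, -0.001],
       [ 0.326, -0.945,  0.002],
       [-0.   , -0.002, -1.   ]]), 'force': array([ 0.502,  0.033, -0.221]), 'torque': array([ 0.023, -0.064,  0.023]), 'grip_force': np.float64(0.0), 'gripper_width': np.float64(0.092)}
```

View pics/scene0.png

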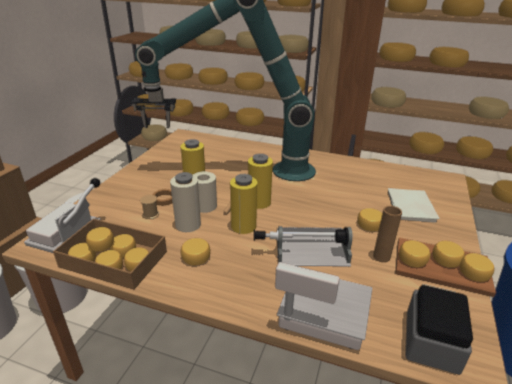

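View pics/top0.png

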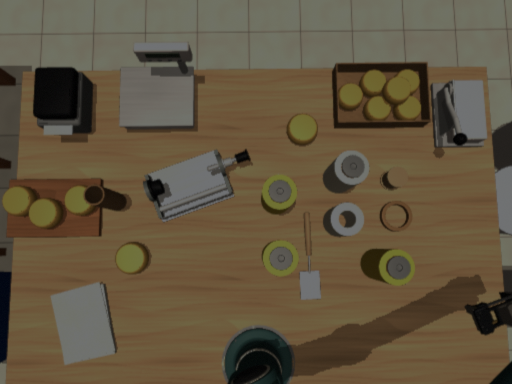

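The scene view shows one pale roll with a grey plug at about (186,200), with a shorter pale one behind it at (206,190). There are three yellow rolls with plugs at (193,158), (260,180) and (243,203). The dispenser is at (312,243), with its knob at (260,236).

In the top view, the candidates for the roll are:
- **(352,167):** pale, with a plug. This fits.
- **(347,219):** pale and open. This is the spare roll.
- **(280,192), (280,258), (397,266):** yellow, so not meant.

The knob is at about (243,157). I'll confirm in an enlarged crop.

```bash
python3 - <<'E'
from h import *
im=cv2.imread("pics/top0.png");c=im[130:240,140:420]
cv2.imwrite("pics/crop.png",cv2.resize(c,None,fx=2.85,fy=2.85,interpolation=cv2.INTER_CUBIC))
W=cloud("top0")
# all things tall
def rep(n,x0,x1,y0,y1,lo,hi):
    R=W[y0:y1,x0:x1].reshape(-1,3);R=R[(R[:,2]>lo)&(R[:,2]<hi)];
    print(n,len(R),np.round(np.median(R,0),4),np.round(R.min(0),4),np.round(R.max(0),4))
rep("rolltop",330,375,140,195,.193,.203)
rep("plug",330,375,140,195,.204,.225)
rep("spare",325,370,198,240,.125,.15)
rep("knob",234,252,146,168,.075,.12)
R=W[144:172,215:256]; print(np.round(R[::3,::3,2]*1000).astype('int' if 0 else float))
# cheeks
for n,(u,v) in dict(table=(300,330),yel=(280,192)).items(): print(n,W[v,u])
m=np.isfinite(W[...,2]); 
def box(n,x0,x1,y0,y1,lo,hi):
    A=W[y0:y1,x0:x1];k=(A[...,2]>lo)&(A[...,2]<hi);P=A[k][:,:2].astype(np.float32)
    print(n,cv2.minAreaRect(P), cv2.boxPoints(cv2.minAreaRect(P)).round(4).tolist())
box("dispbase",140,240,145,222,.004,.02)
E
```

```text
rolltop 526 [ 0.5805 -0.2634  0.1994] [ 0.539 -0.32   0.193] [ 0.635  -0.2223  0.203 ]
plug 414 [ 0.5871 -0.2721  0.2172] [ 0.541  -0.3105  0.204 ] [ 0.6245 -0.2265  0.2235]
spare 696 [ 0.4434 -0.2667  0.1394] [ 0.3939 -0.3164  0.1252] [ 0.4916 -0.2184  0.1463]
knob 143 [0.644  0.0423 0.0906] [0.6276 0.0202 0.0758] [0.6699 0.0677 0.1006]
[[ -2.  -0.   1.   4.   2.   0.   4.  -5.  -1.   4.  -2.   0.  -1.   2.]
 [ -2.   2.   1.  -3.   1.   6.   3.  -3.   2.  -1.  -3.  -3.   3.   1.]
 [ 49.   2.   2.  -2.   0.  -4.   1.   1.  -3.  -2.  95.   2.  -3.  -3.]
 [ 45.  50.   1.   0.  -4.  -3.  -1.  -2.  86.  87.  92.   2.  -6.   1.]
 [  5. 101.  -4.   2.   1.   1.  -1.  91.  94.  92.  91.  99.  -5.   2.]
 [  6. 109.  87.  85.  88.  93.  81.  92.  91.  89.  88.  92.  -3.  -5.]
 [  3. 113. 111.  92.  91.  88.  81.   2.  86.  -0.   5.  -1.  -0.  -2.]
 [ 87.  83. 109.  93.  86.  81.  -1.  -3.   3.  -0.   2.   3.  -1.   2.]
 [ 81.  83. 109.  89.  -5.   0.   3.   2.  -0.  -3.  -2.  -3.  -2.  -4.]
 [  1.   5. 102.  92.  -2.   2.  -3.  -3.   1.   1.   3.  -3.   2.  -4.]]
table [ 0.09801522 -0.13632263 -0.00083386]
yel [ 0.51714999 -0.06654296  0.21247802]
dispbase ((0.5784757137298584, 0.2202460914850235), (0.330978661775589, 0.25517117977142334), 89.36760711669922) [[0.44909998774528503, 0.05620000138878822], [0.704200029373169, 0.05339999869465828], [0.7078999876976013, 0.38429999351501465], [0.4526999890804291, 0.3871000111103058]]
```

View pics/crop.png

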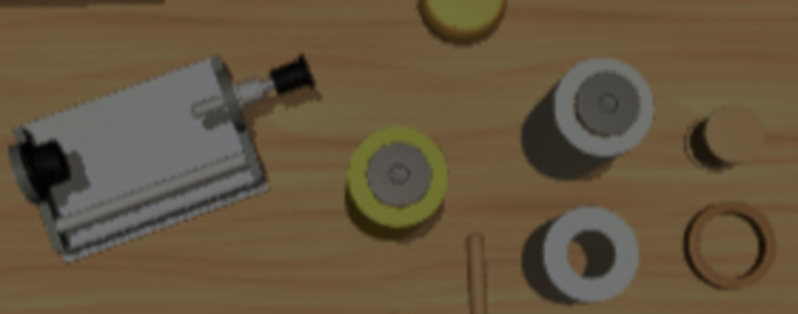

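The crop confirms the roll: pale body with a grey plug at (607,103). The pale ring at (590,254) is the spare, and the one at (398,175) is yellow. The knob is at (293,75), with the rod running towards lower left.

Next I go above the roll and shut the fingers.

move_arm(motion=[[0,0,-3,0,0,0],[0,0,-3,0,0,0],[0,0,-3,0,0,0],[2.9,-1.25,0,0,0,0],[2.9,-1.25,0,0,0,0],[2.9,-1.25,0,0,0,0],[2.9,-1.25,0,0,0,0],[2.9,-1.25,0,0,0,0],[2.9,-1.25,0,0,0,0],[2.9,-1.25,0,0,0,0],[2.9,-1.25,0,0,0,0],[2.9,-1.25,0,0,0,0],[2.9,-1.25,0,0,0,0],[2.9,-1.25,0,0,0,0],[2.9,-1.25,0,0,0,0],[2.9,-1.25,0,0,0,0],[2.9,-1.25,0,0,0,0],[2.9,-1.25,0,0,0,0],[2.9,-1.25,0,0,0,0]], fingers=0)

```text
t: 1.68
ee_pos: [0.586, -0.2731, 0.3041]
orientation: [[0.946, 0.326, -0.001], [0.326, -0.946, 0.0], [-0.001, -0.001, -1.0]]
force: [-1.0, 0.3, -0.1]
gripper_width: 0.0006
grip_force: 0.0
```

```bash
python3 - <<'E'
from h import *
s=snap("wrist","w1");print(np.round(s["ee_pos"],4),np.round(s["q"],1),np.round(s["force"],2))
W=cloud("w1");z=W[...,2]
for lo,hi in((.207,.222),(.19,.205)):
    k=(z>lo)&(z<hi);v,u=np.where(k);P=W[k];print(k.sum(),u.min(),u.max(),v.min(),v.max(),np.median(P,0).round(4),P.min(0).round(4),P.max(0).round(4))
R=np.array(s["orientation"]).reshape(3,3)
E
```

```text
[ 0.586  -0.2731  0.3041] [ 30.9  23.3 -12.2  85.8   5.1  71.6 -53. ] [-1.04  0.32 -0.08]
5797 0 293 152 227 [ 0.5861 -0.2654  0.2181] [ 0.4986 -0.303   0.2112] [ 0.6216 -0.0764  0.2206]
10332 0 313 121 383 [ 0.5638 -0.2267  0.2004] [ 0.3113 -0.3208  0.19  ] [ 0.6394 -0.0607  0.2048]
```

View pics/w1.png

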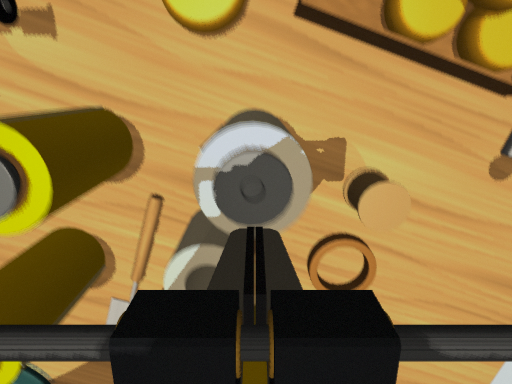

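The plug's hole is at (252,187), with the shut fingers just below it at (257,232). I'll get the world position of the hole.

```bash
python3 - <<'E'
from h import *
f=np.load("pics/w1.npz");W=cloud("w1");print(W[187,252],W[187,230],W[187,275])
P=W[150:230,190:315].reshape(-1,3)
Q=P[(P[:,2]>.2105)&(P[:,2]<.222)].astype(np.float32)
print(cv2.minEnclosingCircle(Q[:,:2].copy()),np.median(Q[:,2]))
Q=P[(P[:,2]>.19)&(P[:,2]<.222)].astype(np.float32);print(cv2.minEnclosingCircle(Q[:,:2].copy()))
E
```

```text
[ 0.59239662 -0.26867983  0.21429345] [ 0.58792544 -0.25207323  0.21839483] [ 0.59929831 -0.28536176  0.21808557]
((0.589805006980896, -0.2710786759853363), 0.032023970037698746) 0.21814162
((0.5894452333450317, -0.270106703042984), 0.05092700198292732)
```

move_arm(motion=[[0.5,-0.1,2,0,0,0],[0,0,2,0,0,0],[0,0,2,0,0,0],[0,0,1.5,0,0,0],[0,0,0.5,0,0,0],[0,0,0.3,0,0,0],[0,0,0.2,0,0,0],[0,0,0.2,0,0,0],[0,0,0.2,0,0,0],[0,0,0.2,0,0,0],[0,0,0.2,0,0,0],[0,0,0.2,0,0,0],[0,0,0,0,0,0]])

```text
t: 2.82
ee_pos: [0.5903, -0.2721, 0.2119]
orientation: [[0.946, 0.326, 0.002], [0.326, -0.946, -0.001], [0.002, 0.002, -1.0]]
force: [-1.8, 0.6, 5.0]
gripper_width: 0.0004
grip_force: 2.7
```

move_arm(motion=[[0,0,0.2,0,0,0],[0,0,0.2,0,0,0],[0,0,0.2,0,0,0],[0,0,0.2,0,0,0],[0,0,0,0,0,0],[0,0,0,0,0,0]])

```text
t: 3.32
ee_pos: [0.5911, -0.2724, 0.2063]
orientation: [[0.946, 0.326, 0.005], [0.326, -0.946, -0.003], [0.004, 0.004, -1.0]]
force: [-3.9, 1.2, 15.9]
gripper_width: 0.0003
grip_force: 7.9
```

move_arm(motion=[[0,0,0.2,0,0,0],[0,0,0.2,0,0,0],[0,0,0,0,0,0],[0,0,0,0,0,0],[0,0,0,0,0,0]])

```text
t: 3.73
ee_pos: [0.5929, -0.273, 0.2064]
orientation: [[0.946, 0.325, 0.01], [0.325, -0.946, -0.005], [0.008, 0.008, -1.0]]
force: [-8.4, 2.0, 31.1]
gripper_width: 0.0004
grip_force: 15.4
```

The plug is at a hard stop at 206 mm, so it is home. I lift off and go over the knob, opening the fingers on the way.

move_arm(motion=[[0,0,-2,0,0,0],[0,0,-3,0,0,0],[0,0,-3,0,0,0],[0,0,-3,0,0,0],[1.6,-2.8,0,0,0,0],[1.6,-2.8,0,0,0,0],[1.6,-2.8,0,0,0,0],[1.6,-2.8,0,0,0,0],[1.6,-2.8,0,0,0,0],[1.6,-2.8,0,0,0,0],[1.6,-2.8,0,0,0,0],[1.6,-2.8,0,0,0,0],[1.6,-2.8,0,0,0,0],[1.6,-2.8,0,0,0,0]])

```text
t: 4.9
ee_pos: [0.6502, 0.0465, 0.3087]
orientation: [[0.946, 0.325, 0.002], [0.325, -0.946, -0.0], [0.002, 0.001, -1.0]]
force: [0.2, -0.5, 0.2]
gripper_width: 0.0007
grip_force: 0.0
```

move_arm(motion=[[0,0,0,0,0,-7],[0,0,0,0,0,-7],[0,0,0,0,0,-7],[0,0,0,0,0,-7],[0,0,0,0,0,-7],[0,0,0,0,0,-7],[0,0,0,0,0,-7],[0,0,0,0,0,-7],[0,0,0,0,0,-7],[0,0,0,0,0,-7],[0,0,0,0,0,-7],[0,0,0,0,0,-7],[0,0,0,0,0,-7],[0,0,0,0,0,0]], fingers=0.9)

```text
t: 6.07
ee_pos: [0.65, 0.0449, 0.3083]
orientation: [[-0.345, 0.939, 0.001], [0.939, 0.345, 0.0], [-0.0, 0.001, -1.0]]
force: [-0.4, 0.3, 0.8]
gripper_width: 0.0826
grip_force: 0.0
```

```bash
python3 - <<'E'
from h import *
s=snap("wrist","w2");print(np.round(s["ee_pos"],4),np.round(s["q"],1),np.round(s["force"],2))
E
```

```text
[0.65   0.0449 0.3083] [ 18.1  27.5 -36.2  83.6  16.5  74.2   0.7] [-0.37  0.32  0.77]
```

View pics/w2.png

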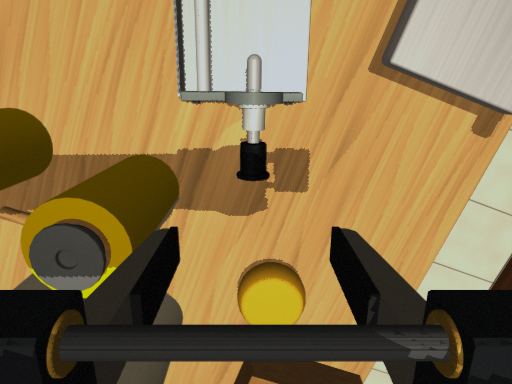

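The knob's barrel is at (253,158) and its flange at (252,176). The rod runs straight up the image through the sleeve at (253,118). The yellow roll is at left (68,255).

```bash
python3 - <<'E'
from h import *
s=bot.read_state();R=np.array(s["orientation"]).reshape(3,3);p=np.array(s["ee_pos"])
W=cloud("w2");img=np.load("pics/w2.npz")["img"]
L=(W-p)@R   # tool coords
A=W[100:190,225:280];l=L[100:190,225:280]
for r in range(56,184,6):
    rr=slice(r-1,r+1); z=W[rr,225:285,2]; k=z>.06
    q=L[rr,225:285][k]
    if len(q): print(r,"x %.4f ymid %.4f w %.4f ztop %.4f"%(np.median(q[:,0]),(q[:,1].min()+q[:,1].max())/2,np.ptp(q[:,1]),np.percentile(W[rr,225:285,2][k],95)))
v,u=np.where((W[...,2]>.19)&(np.arange(512)<150)&(np.arange(384)[:,None]>180)&(np.arange(384)[:,None]<290)); P=W[v,u].astype(np.float32)
P=P[P[:,0]<.6];print("yellow",cv2.minEnclosingCircle(P[:,:2].copy()))
E
```

```text
56 x 0.1151 ymid 0.0000 w 0.0098 ztop 0.0854
62 x 0.1093 ymid 0.0006 w 0.0154 ztop 0.0870
68 x 0.1031 ymid 0.0001 w 0.0143 ztop 0.0875
74 x 0.0969 ymid 0.0001 w 0.0143 ztop 0.0873
80 x 0.0907 ymid 0.0001 w 0.0144 ztop 0.0866
86 x 0.0849 ymid 0.0002 w 0.0145 ztop 0.0877
92 x 0.0776 ymid 0.0010 w 0.0642 ztop 0.1099
98 x 0.0719 ymid 0.0002 w 0.0632 ztop 0.1122
104 x 0.0663 ymid 0.0017 w 0.0607 ztop 0.1121
110 x 0.0587 ymid 0.0003 w 0.0238 ztop 0.0916
116 x 0.0521 ymid 0.0004 w 0.0240 ztop 0.0919
122 x 0.0453 ymid 0.0004 w 0.0241 ztop 0.0914
128 x 0.0388 ymid 0.0004 w 0.0242 ztop 0.0919
134 x 0.0315 ymid 0.0004 w 0.0128 ztop 0.0867
140 x 0.0245 ymid 0.0005 w 0.0128 ztop 0.0863
146 x 0.0187 ymid -0.0001 w 0.0279 ztop 0.0940
152 x 0.0118 ymid -0.0000 w 0.0308 ztop 0.0942
158 x 0.0048 ymid -0.0007 w 0.0296 ztop 0.0941
164 x -0.0021 ymid -0.0007 w 0.0296 ztop 0.0940
170 x -0.0092 ymid -0.0006 w 0.0299 ztop 0.0944
176 x -0.0157 ymid 0.0002 w 0.0382 ztop 0.0975
yellow ((0.5436713099479675, -0.030612759292125702), 0.0894661396741867)
```

The rod axis is parallel to the tool's x and centred within 1 mm. The barrel's middle is at x ≈ +2 mm, and I need to go down 249 mm.

move_arm(motion=[[0.2,0,3,0,0,0],[0,0,3,0,0,0],[0,0,3,0,0,0],[0,0,3,0,0,0],[0,0,3,0,0,0],[0,0,3,0,0,0],[0,0,2.5,0,0,0],[0,0,2,0,0,0],[0,0,1.5,0,0,0],[0,0,0.9,0,0,0],[0,0,0,0,0,0],[0,0,0,0,0,0]])

```text
t: 7.12
ee_pos: [0.6496, 0.0471, 0.0591]
orientation: [[-0.341, 0.94, 0.001], [0.94, 0.341, 0.0], [-0.0, 0.001, -1.0]]
force: [0.6, -0.5, 0.3]
gripper_width: 0.0825
grip_force: 0.0
```

move_arm(motion=[[0,0,0,0,0,0],[0,0,0,0,0,0],[0,0,0,0,0,0],[0,0,0,0,0,0],[0,0,0,0,0,0],[0,0,0,0,0,0],[0,0,0,0,0,0],[0,0,0,0,0,0],[0,0,0,0,0,0],[0,0,0,0,0,0]], fingers=0, force=45)

```text
t: 7.95
ee_pos: [0.6479, 0.0464, 0.0584]
orientation: [[-0.342, 0.94, -0.003], [0.94, 0.342, -0.001], [-0.0, -0.003, -1.0]]
force: [-5.1, -2.0, 4.5]
gripper_width: 0.0299
grip_force: 45.0
```

The grip is on the barrel at a width of 30 mm. I draw it out 40 mm.

move_arm(motion=[[-0.3,0,0,0,0,0],[-0.5,0,0,0,0,0],[-0.5,0,0,0,0,0],[-0.5,0,0,0,0,0],[-0.5,0,0,0,0,0],[-0.5,0,0,0,0,0],[-0.5,0,0,0,0,0],[-0.4,0,0,0,0,0],[-0.3,0,0,0,0,0],[0,0,0,0,0,0],[0,0,0,0,0,0],[0,0,0,0,0,0]])

```text
t: 8.95
ee_pos: [0.6597, 0.0131, 0.0584]
orientation: [[-0.344, 0.939, -0.006], [0.939, 0.344, 0.004], [0.005, -0.004, -1.0]]
force: [-10.7, 5.4, 7.1]
gripper_width: 0.0297
grip_force: 45.0
```

```bash
python3 - <<'E'
from h import *
s=snap("wrist","w3");snap("scene","scene3")
R=np.array(s["orientation"]).reshape(3,3);p=np.array(s["ee_pos"])
print(p.round(4),((p-np.array([.6479,.0464,.0584]))@R).round(4),s["force"],s["gripper_width"],s["grip_force"])
a=cv2.imread("pics/w3.png")
b=cv2.imread("pics/scene3.png")[190:280,150:370]
b=cv2.resize(b,(512,210),interpolation=cv2.INTER_CUBIC)
cv2.imwrite("pics/c3.png",np.vstack([a,b]))
E
```

```text
[0.6597 0.0131 0.0584] [-0.0353 -0.0003 -0.0002] [-10.65067661   5.41756335   7.06446466] 0.02968007544996956 45.01977056264877
```

View pics/c3.png

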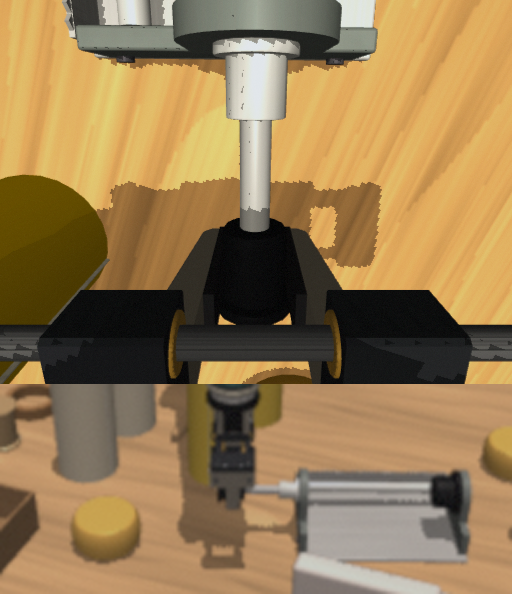

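The rod is out about 35 mm. The sleeve's mouth is at row 120, the knob's inner end is at row 225, and the groove is not yet visible. I pull 5 mm more.

move_arm(motion=[[-0.3,0,0,0,0,0],[-0.2,0,0,0,0,0],[0,0,0,0,0,0],[0,0,0,0,0,0],[0,0,0,0,0,0],[0,0,0,0,0,0],[0,0,0,0,0,0]])

```text
t: 9.63
ee_pos: [0.6613, 0.0088, 0.0584]
orientation: [[-0.344, 0.939, -0.006], [0.939, 0.344, 0.004], [0.006, -0.004, -1.0]]
force: [-10.8, 6.5, 7.0]
gripper_width: 0.0294
grip_force: 45.0
```

```bash
python3 - <<'E'
from h import *
s=snap("wrist","w4")
R=np.array(s["orientation"]).reshape(3,3);p=np.array(s["ee_pos"])
print(p.round(4),((p-np.array([.6479,.0464,.0584]))@R).round(4),s["force"],s["gripper_width"],s["grip_force"])
L=(cloud("w4")-p)@R
for r in range(80,240,4): 
  q=L[r,215:300]; q=q[(q[:,2]<0)&(q[:,2]>-.1)]
  print(r,"%.4f %.4f"%(np.median(q[:,0]),np.ptp(q[:,1])) if len(q) else "",end=" | ")
a=cv2.imread("pics/w4.png")[70:240,190:320]
cv2.imwrite("pics/c4.png",cv2.resize(a,None,fx=3.4,fy=3.4,interpolation=cv2.INTER_CUBIC))
E
```

```text
[0.6613 0.0088 0.0584] [-0.0399 -0.0004 -0.0002] [-10.79419638   6.50645219   6.98365053] 0.0294167988440491 45.0222909450531
80 0.0844 0.0248 | 84 0.0829 0.0248 | 88 0.0814 0.0250 | 92 0.0799 0.0251 | 96 0.0784 0.0253 | 100 0.0768 0.0253 | 104 0.0753 0.0249 | 108 0.0737 0.0162 | 112 0.0718 0.0131 | 116 0.0702 0.0132 | 120 0.0686 0.0132 | 124 0.0669 0.0133 | 128 0.0652 0.0134 | 132 0.0636 0.0135 | 136 0.0619 0.0135 | 140 0.0602 0.0135 | 144 0.0585 0.0137 | 148 0.0569 0.0131 | 152 0.0551 0.0132 | 156 0.0534 0.0132 | 160 0.0516 0.0133 | 164 0.0500 0.0133 | 168 0.0481 0.0134 | 172 0.0464 0.0135 | 176 0.0445 0.0135 | 180 0.0428 0.0136 | 184 0.0410 0.0136 | 188 0.0391 0.0131 | 192 0.0372 0.0132 | 196 0.0353 0.0133 | 200 0.0336 0.0127 | 204 0.0316 0.0134 | 208 0.0297 0.0134 | 212 0.0279 0.0135 | 216 0.0259 0.0135 | 220 0.0234 0.0219 | 224 0.0205 0.0271 | 228 0.0186 0.0431 | 232 0.0184 0.0440 | 236 0.0181 0.0425 |
```

View pics/c4.png

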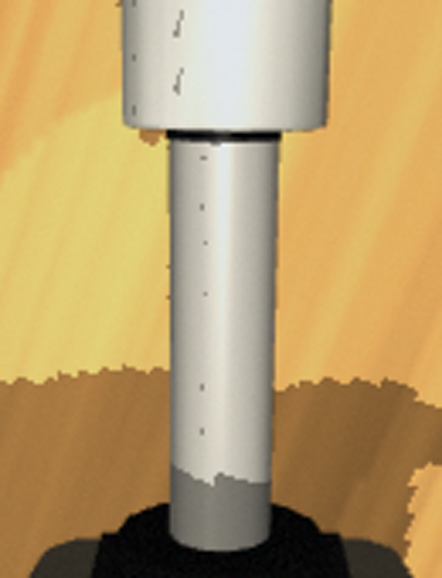

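The dark groove is just showing at the sleeve's mouth (crop row 137). The bare rod measures about 54 mm, so the joint is at roughly 39–40 mm. I hold briefly to check that it is steady.

move_arm(motion=[[0,0,0,0,0,0],[0,0,0,0,0,0],[0,0,0,0,0,0],[0,0,0,0,0,0],[0,0,0,0,0,0],[0,0,0,0,0,0],[0,0,0,0,0,0],[0,0,0,0,0,0],[0,0,0,0,0,0],[0,0,0,0,0,0]])

```text
t: 10.52
ee_pos: [0.6613, 0.0088, 0.0584]
orientation: [[-0.344, 0.939, -0.006], [0.939, 0.344, 0.004], [0.006, -0.004, -1.0]]
force: [-9.9, 5.3, 7.3]
gripper_width: 0.0298
grip_force: 45.0
```

```bash
python3 - <<'E'
from h import *
s=snap("wrist","w5");snap("top","top5")
L=(cloud("w5")-np.array(s["ee_pos"]))@np.array(s["orientation"]).reshape(3,3)
for r in (104,108,112,216,220,224):
  q=L[r,215:300]; q=q[(q[:,2]<0)&(q[:,2]>-.1)]; print(r,"%.4f %.4f"%(np.median(q[:,0]),np.ptp(q[:,1])))
print(np.load("pics/w5.npz")["img"][100:118,255].mean(1).round(),s["ee_pos"],s["gripper_width"])
P=cloud("top5")[140:195,330:375].reshape(-1,3);Q=P[(P[:,2]>.19)&(P[:,2]<.225)].astype(np.float32)
print(cv2.minEnclosingCircle(Q[:,:2].copy()),np.median(Q[np.hypot(Q[:,0]-.59,Q[:,1]+.27)<.025,2]))
E
```

```text
104 0.0753 0.0249
108 0.0738 0.0167
112 0.0718 0.0132
216 0.0258 0.0129
220 0.0234 0.0220
224 0.0202 0.0270
[229. 229. 229. 228. 229. 229. 229. 220. 135.  49.  51.  91. 225. 160.
 228. 230. 230. 229.] [0.66127074 0.00882124 0.05835581] 0.029816848999173147
((0.5879867076873779, -0.271688848733902), 0.05082575976848602) 0.20526494
```

The rod is steady, the groove is at the mouth, and the plug reads 205 mm, so it is home with the roll unmoved. I hand in.

```bash
python3 -c "
from plant import bot
print(bot.hand_in())"
```

```text
the job is handed in; nothing more can be done
None
```

The job is handed in at about 10.6 s: the plug is pressed home on the standing roll, and the gripper is holding the knob with the rod drawn out about 40 mm, groove at the sleeve's mouth; the hand-in gave no verdict.

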